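# Clip the gas line under its spatter guard

## Task

Lift the spatter guard off the short gas pipe and set it down upright on the rubber mat. Then push every spring clip that stands on the bench down over the pipe until its arms snap round it, tab upwards, no more than one clip in each of the four bays between the collars. When all the clips are on, put the guard back over the pipe so that it stands squarely down on the bench, and never let it tip over.

Things in the scene. Friction and masses are not known exactly. Their poses are not given: they have to be found in the camera images.
- pipe_stand: fixed stand: base plate 290 x 70 x 6 mm, a level copper pipe, 28 mm thick, 340 mm long, along the stand's x axis, its axis 45 mm above the bench. Five collars (36 mm thick, 62 mm apart) part it into four bays, each 56 mm clear. A rail 57 mm high on each side (54 mm apart inside) keeps clips upright. Origin: middle of the underside. At the start under the guard, the pipe's ends sticking out
- bay_1 (a point): point on the pipe's axis (45 mm above the bench) in the middle of the first (-x) bay of pipe_stand; axes as the stand's
- bay_2 (a point): point on the pipe's axis (45 mm above the bench) in the middle of the second bay of pipe_stand; axes as the stand's
- bay_3 (a point): point on the pipe's axis (45 mm above the bench) in the middle of the third bay of pipe_stand; axes as the stand's
- bay_4 (a point): point on the pipe's axis (45 mm above the bench) in the middle of the last (+x) bay of pipe_stand; axes as the stand's
- mat: fixed black rubber mat 320 x 160 x 4 mm, its x axis along the long side; origin in the middle of its underside, on the bench
- guard: loose spatter guard of aluminium sheet, 0.3 to 0.6 kg: an upside-down channel open below and at both ends, 280 mm long (x), 112 mm wide (106 inside), 108 mm high (105 inside), with a black bar handle on top. Origin: middle of its open underside, z up. At the start it stands on the bench over the pipe stand
- guard_handle (a point): middle of the guard's handle bar, 152 mm above the guard's underside; the bar is 12 mm thick, runs along the guard's x axis for 94 mm, and there are 38 mm clear between it and the guard's top
- clip_1_mid (a point): plain steel spring clip (three or four alike, None if absent), 36 mm long (x, its bore axis), 66 mm wide (y), 70 mm tall, standing on two sprung arms that snap round a 28 mm pipe. Grip tab on top 18 mm wide (y), 26 mm high, on a crown 66 mm wide, 10 mm high (24 mm shoulders beside the tab). Point: its middle, 35 mm above the foot, at the crown's underside: shoulders 10 mm, tab top 35 mm above it
- clip_2_mid (a point): a clip like clip_1, same point and axes, None if absent. All clips: 0.115 kg, heavy at the foot, z up through the tab, the same either way round. Bore axis 15.5 mm below the point; snapped on, the point is 15 mm above the pipe's axis, the arms' ends 20 mm below it. Pushing it on takes 10 to 15 N straight down, by the shoulders or the tab's top
- clip_3_mid (a point): another clip like clip_1, same point and axes, None if absent
- clip_4_mid (a point): another clip like clip_1, same point and axes, None if absent
Mind the look-alikes: they are no part of the job. Leave any pink look-alike of the part that bears clip_1_mid alone. What is shaped like the part that bears clip_3_mid but orange or pink is not meant.

How it is judged:
On the way, in this order (a step that is already met when the one before it is completed fails the run):
1. the guard stands upright on the rubber mat, let go (x of guard_handle in the frame of mat between -0.05 and 0.05 m and y of guard_handle in the frame of mat between -0.04 and 0.04 m and height (world z) of guard_handle below 0.165 m and angle between guard_handle's own z axis and vertical below 0.1 rad and contact force between the fingers and guard below 0.5 N), for 0.2 s.
2. every clip present is snapped onto the pipe, tab up, each in a bay of its own, and let go ((horizontal distance between clip_1_mid and bay_1 below 0.022 m or horizontal distance between clip_1_mid and bay_2 below 0.022 m or horizontal distance between clip_1_mid and bay_3 below 0.022 m or horizontal distance between clip_1_mid and bay_4 below 0.022 m) and y of clip_1_mid in the frame of pipe_stand between -0.008 and 0.008 m and z of clip_1_mid in the frame of pipe_stand between 0.055 and 0.0635 m and angle between the x axis of each of clip_1_mid, clip_2_mid, clip_3_mid, clip_4_mid and the x axis of pipe_stand, either way round below 0.15 rad and angle between each of clip_1_mid, clip_2_mid, clip_3_mid, clip_4_mid's own z axis and vertical below 0.4 rad and (horizontal distance between clip_2_mid and bay_1 below 0.022 m or horizontal distance between clip_2_mid and bay_2 below 0.022 m or horizontal distance between clip_2_mid and bay_3 below 0.022 m or horizontal distance between clip_2_mid and bay_4 below 0.022 m) and y of clip_2_mid in the frame of pipe_stand between -0.008 and 0.008 m and z of clip_2_mid in the frame of pipe_stand between 0.055 and 0.0635 m and (horizontal distance between clip_3_mid and bay_1 below 0.022 m or horizontal distance between clip_3_mid and bay_2 below 0.022 m or horizontal distance between clip_3_mid and bay_3 below 0.022 m or horizontal distance between clip_3_mid and bay_4 below 0.022 m) and y of clip_3_mid in the frame of pipe_stand between -0.008 and 0.008 m and z of clip_3_mid in the frame of pipe_stand between 0.055 and 0.0635 m and (horizontal distance between clip_4_mid and bay_1 below 0.022 m or horizontal distance between clip_4_mid and bay_2 below 0.022 m or horizontal distance between clip_4_mid and bay_3 below 0.022 m or horizontal distance between clip_4_mid and bay_4 below 0.022 m) and y of clip_4_mid in the frame of pipe_stand between -0.008 and 0.008 m and z of clip_4_mid in the frame of pipe_stand between 0.055 and 0.0635 m and distance between clip_1_mid and clip_2_mid above 0.034 m and distance between each of clip_1_mid, clip_2_mid and clip_3_mid above 0.034 m and distance between each of clip_1_mid, clip_2_mid, clip_3_mid and clip_4_mid above 0.034 m and contact force between the fingers and clip_1 below 0.5 N and contact force between the fingers and clip_2 below 0.5 N and contact force between the fingers and clip_3 below 0.5 N and contact force between the fingers and clip_4 below 0.5 N), for 0.2 s.
At the end, for the whole second after the job is handed in: every clip present is snapped on (middle 10 to 18.5 mm above the pipe's axis, within 22 mm of a bay's middle, 8 mm sideways, in line to 0.15 rad, tab up to 0.4), one a bay; guard at rest on the bench over the pipe, within 30 mm along, 20 mm across, 0.2 rad; upright to 0.08 rad ((horizontal distance between clip_1_mid and bay_1 below 0.022 m or horizontal distance between clip_1_mid and bay_2 below 0.022 m or horizontal distance between clip_1_mid and bay_3 below 0.022 m or horizontal distance between clip_1_mid and bay_4 below 0.022 m) and y of clip_1_mid in the frame of pipe_stand between -0.008 and 0.008 m and z of clip_1_mid in the frame of pipe_stand between 0.055 and 0.0635 m and angle between the x axis of each of clip_1_mid, clip_2_mid, clip_3_mid, clip_4_mid and the x axis of pipe_stand, either way round below 0.15 rad and angle between each of clip_1_mid, clip_2_mid, clip_3_mid, clip_4_mid's own z axis and vertical below 0.4 rad and (horizontal distance between clip_2_mid and bay_1 below 0.022 m or horizontal distance between clip_2_mid and bay_2 below 0.022 m or horizontal distance between clip_2_mid and bay_3 below 0.022 m or horizontal distance between clip_2_mid and bay_4 below 0.022 m) and y of clip_2_mid in the frame of pipe_stand between -0.008 and 0.008 m and z of clip_2_mid in the frame of pipe_stand between 0.055 and 0.0635 m and (horizontal distance between clip_3_mid and bay_1 below 0.022 m or horizontal distance between clip_3_mid and bay_2 below 0.022 m or horizontal distance between clip_3_mid and bay_3 below 0.022 m or horizontal distance between clip_3_mid and bay_4 below 0.022 m) and y of clip_3_mid in the frame of pipe_stand between -0.008 and 0.008 m and z of clip_3_mid in the frame of pipe_stand between 0.055 and 0.0635 m and (horizontal distance between clip_4_mid and bay_1 below 0.022 m or horizontal distance between clip_4_mid and bay_2 below 0.022 m or horizontal distance between clip_4_mid and bay_3 below 0.022 m or horizontal distance between clip_4_mid and bay_4 below 0.022 m) and y of clip_4_mid in the frame of pipe_stand between -0.008 and 0.008 m and z of clip_4_mid in the frame of pipe_stand between 0.055 and 0.0635 m and distance between clip_1_mid and clip_2_mid above 0.034 m and distance between each of clip_1_mid, clip_2_mid and clip_3_mid above 0.034 m and distance between each of clip_1_mid, clip_2_mid, clip_3_mid and clip_4_mid above 0.034 m and x of guard_handle in the frame of pipe_stand between -0.03 and 0.03 m and y of guard_handle in the frame of pipe_stand between -0.02 and 0.02 m and height (world z) of guard_handle below 0.159 m and angle between guard_handle's own z axis and vertical below 0.08 rad and angle between the x axis of guard_handle and the x axis of pipe_stand, either way round below 0.2 rad and linear speed of guard below 0.02 m/s); the robot touches nothing.
It fails at once if the guard tips over (more than 0.8 rad) (angle between guard_handle's own z axis and vertical above 0.8 rad).
Of clip_1, clip_2, clip_3, clip_4 only 3 to 4 are there at a start; the rules pass over those that are not, and their reading is None.
At some moment in a run one of clip_1, clip_2, clip_3, clip_4, guard may be knocked a few centimetres aside while the robot is not near it.
It also fails if it takes over 200 s, if anything falls off the work surface, if the arm or the gripper's body presses on something with over 40 N, if the wrist force passes 120 N, or if a joint passes its speed limit or range.

## Robot

A 7-joint arm with a two-finger parallel gripper is mounted at the origin on a cart in front of the work surface, level with it; the furniture and walls round the work are solid. World frame = base frame: x ahead of the robot, y to its left, z up, the work surface at z = 0. Lengths are in m, angles in rad, forces in N, time in s.
With the tool pointing down it reaches from about 0.4 to 0.85 m from the base axis. Payload 10.4 kg.
Tool frame: the origin (TCP) lies midway between the tips of the shut fingers; the grasp point (between the pads) lies 19 mm behind it; z points along the fingers, y is the line along which they close (so a half turn about z gives the same grasp; the last joint's range is limited). The gripper opens to 87 mm and grips with 3 to 60 N. Pads are 19 mm wide; open, the fingers measure 117 mm over their backs; the gripper's body (75 mm by 190 mm) begins 51 mm behind the grasp point.
Start: joints at [-0.023, 0.332, -0.065, 1.46, 0.022, 1.35, -0.088], TCP at [0.625, 0, 0.223] pointing down, gripper open.
Joint ranges: [-2.6, 2.6], [-0.5, 2.12], [-1.47, 1.34], [0.16, 2.42], [-1.27, 4.41], [0.06, 2.06], [-2.6, 2.6]. Speed limits (rad/s): [2.22, 2.22, 2.79, 2.79, 3.14, 3.14, 3.14].

## Interface

Orientations are given as a unit quaternion [x, y, z, w].
In Python, from bench import r gives the robot as it stands.
- The arm moves only by the tool arm_command, never from a script. Its argument "moves" is one flat list of numbers, 4 for each row, row after row: the shift along the tool's x, y, z in cm, then the turn about the tool's z in degrees. A call has 1 to 12 rows; each row shifts and turns the commanded pose from where the row before left it, along the tool's axes as they then stand; what a row does not reach is not made up. A row lasts 1/12 s, in which the tool goes at most 41.7 mm and 7.16 degrees, less where a joint would pass 70% of its speed; a pose out of reach is approached as far as the arm can. A call with a gripper value outside its range is refused whole. "fingers" is the opening in per cent of the stroke, from 0 (shut) to 100 (fully open), set as the call begins (left out, the last holds). The fingers move at their own pace and stop on an object; "squeeze" is the grip in N (left out, the last holds). Time passes only in rows, so rows that do not move let the fingers close. It gives the time, the measured TCP pose, the force, the opening and the grip force at its end, in the units of the state.
- r.read_state(): the state, without advancing time (a new reading comes with each control period).
- r.camera(name): name is "scene" or "side" or "wrist"; returns the picture (384x512x3 uint8, red, green, blue); there is no depth.
- r.camera_info(name): a dict with "fx", "fy", "cx", "cy" (pixels), "origin" and "attitude" of the camera in the world. Camera axes: x right, y up, looking along -z (the intrinsics and any distortion apply to the point x, -y, -z); pixel columns grow to the right and rows downward; lengths in m; the calibration is good to about 2 mm. A picture is of the moment at which its call begins: read the wrist's pose just before it. camera_info takes no time and is no camera call; for the wrist camera it gives the pose at the moment of the call.
- r.close_job(): hands the job in; it is judged then, once.
The state is a dict: "time": time; "joint_positions": joint angles; "joint_vel": joint speeds; "joint_torque": joint torques, N m; "ee_pos": TCP position; "eef_rot": TCP orientation; "ft_force": force on the tool from outside, world axes, zero at the start; "torque": the same for the moment, N m; "width": finger opening in m; "grip_force": force on a finger pad.
Only numpy, scipy, OpenCV 4.12 (cv2) and the standard library are available. Lean on these libraries where they do the work, as an engineer would, in place of code of your own. Each camera call takes 0.05 s, during which the arm holds its last target. There are 200 camera calls.

## Working session

There is one attempt and no reset: what is moved stays moved. The work goes in short steps, Python scripts to look and compute and a tool call to move; the robot and the scene stay as the last step left them, time stands still between calls to the robot, and variables do not carry over. Pictures are saved under pics/ and viewed, at most 14 in all, crops included, and the job is handed in when it is done.

Besides the shell and the picture viewer there is one more tool, called after "Emit:" as a command line: name --argument value ..., lists and objects as JSON in quotes. arm_command: Moves the arm, as the interface text tells. Its arguments: {"type":"object","properties":{"moves":{"type":"array"},"fingers":{"type":"number"},"squeeze":{"type":"number"}},"required":["moves"]}

```bash
mkdir -p pics
cat > h.py <<'E'
import numpy as np, cv2
from bench import r
from scipy.spatial.transform import Rotation as R
def snap(n,f):
    i=r.camera_info(n); im=r.camera(n); cv2.imwrite('pics/'+f+'.png',cv2.cvtColor(im,cv2.COLOR_RGB2BGR)); return im,i
def att(i):
    a=np.array(i['attitude'],float); return a if a.shape==(3,3) else R.from_quat(a).as_matrix()
def ray(i,u,v):
    p=np.array([[[u,v]]],float); K=np.array([[i['fx'],0,i['cx']],[0,i['fy'],i['cy']],[0,0,1]])
    d=np.array(i.get('distortion',[0,0,0,0,0])if i.get('distortion') is not None else [0.]*5,float)
    q=cv2.undistortPoints(p,K,d)[0,0]
    return np.array(i['origin']),att(i)@np.array([q[0],-q[1],-1])
def onz(i,u,v,z):
    o,d=ray(i,u,v); return o+d*(z-o[2])/d[2]
def proj(i,P):
    c=att(i).T@(np.array(P)-i['origin']); return i['cx']+i['fx']*c[0]/-c[2], i['cy']-i['fy']*c[1]/-c[2]
E
python3 - <<'E'
from h import *
s=r.read_state();print(s)
for n in['scene','side','wrist']:
    im,i=snap(n,n+'0');print(n,i)
a=[cv2.imread(f'pics/{n}0.png') for n in['scene','side']]
E
```

```text
{'time': 0.0, 'joint_positions': array([-0.02261239,  0.33286776, -0.06469523,  1.46094005,  0.02159969,
        1.34989259, -0.08851723]), 'joint_vel': array([ 1.18164146e-03, -6.60899978e-05,  8.99340284e-04, -9.69442734e-04,
        1.48953247e-03, -2.68133148e-04, -3.24940280e-04]), 'joint_torque': array([-1.20520472e-04, -6.23245955e+01,  2.44190963e-02, -3.89891267e+01,
       -6.13984605e-02,  3.97891912e-02,  1.87085252e-04]), 'ee_pos': array([ 6.24614962e-01, -8.24330888e-07,  2.21757102e-01]), 'eef_rot': array([ 7.07102521e-01,  7.07110689e-01, -5.22349384e-04, -4.75177205e-04]), 'ft_force': array([-0.85793442,  0.03076231, -0.03770948]), 'torque': array([ 0.06223269,  0.02111839, -0.01492555]), 'grip_force': 0.0, 'width': 0.08687925479436438}
scene {'fx': 474.237329697532, 'fy': 474.237329697532, 'cx': 255.15864381459772, 'cy': 186.25440346125706, 'origin': array([-0.08124716, -0.483044  ,  1.08276225]), 'attitude': array([ 0.29769956, -0.16098366, -0.46796647,  0.81637407])}
side {'fx': 369.40252477665393, 'fy': 369.40252477665393, 'cx': 258.2677476022775, 'cy': 189.35482938958455, 'origin': array([0.30925017, 0.47898855, 0.87491546]), 'attitude': array([-0.0870798 ,  0.33031045,  0.91196753, -0.2272165 ])}
wrist {'fx': 303.68450475538026, 'fy': 303.68450475538026, 'cx': 252.80755657388306, 'cy': 188.49286633500435, 'origin': array([0.62510266, 0.07678986, 0.38321857]), 'attitude': array([-1.40745547e-01,  5.29163955e-04, -4.45061843e-04,  9.90045561e-01])}
```

View pics/scene0.png

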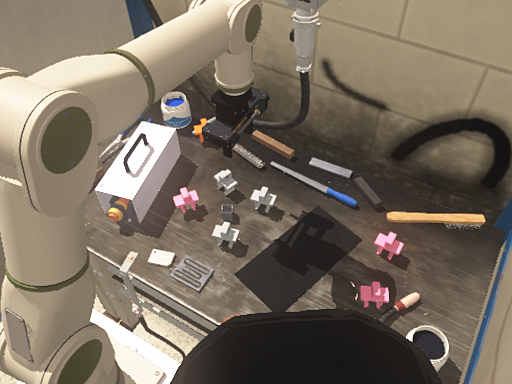

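View pics/side0.png

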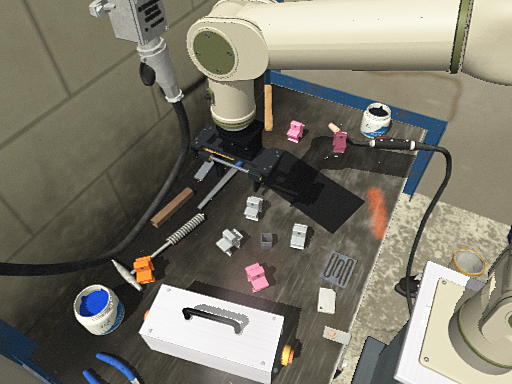

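The scene picture shows the white guard with its black handle at about (135,150) and the mat at (297,258). Candidate clips by pixel:
- **Grey (wanted):** (225,180), (263,198), (226,234)
- **Pink (leave):** (187,199), (388,243), (375,295)
- **Orange (leave):** (205,128)
- **Small grey block (not a clip):** (227,208)

The side picture shows the same things: grey clips at (254,207), (229,240) and (299,236), and the guard handle at (212,315). Next is one close crop.

Run:
```python
import cv2,numpy as np
a=cv2.imread('pics/scene0.png');b=cv2.imread('pics/side0.png')
c=cv2.resize(a[110:260,90:290],(800,600),interpolation=cv2.INTER_CUBIC)
d=cv2.resize(b[190:384,130:350],(680,600),interpolation=cv2.INTER_CUBIC)
cv2.imwrite('pics/c1.png',c);cv2.imwrite('pics/c2.png',d)
```

```text
(no output)
```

View pics/c1.png

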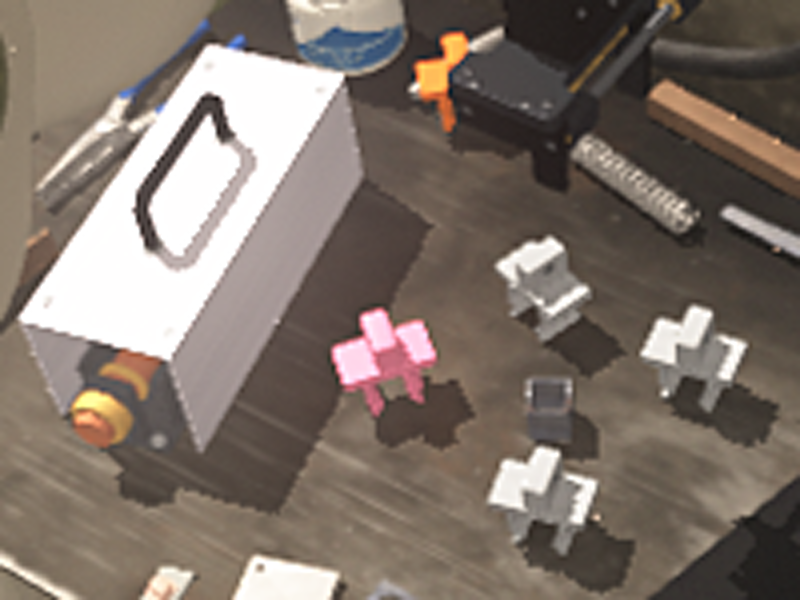

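View pics/c2.png

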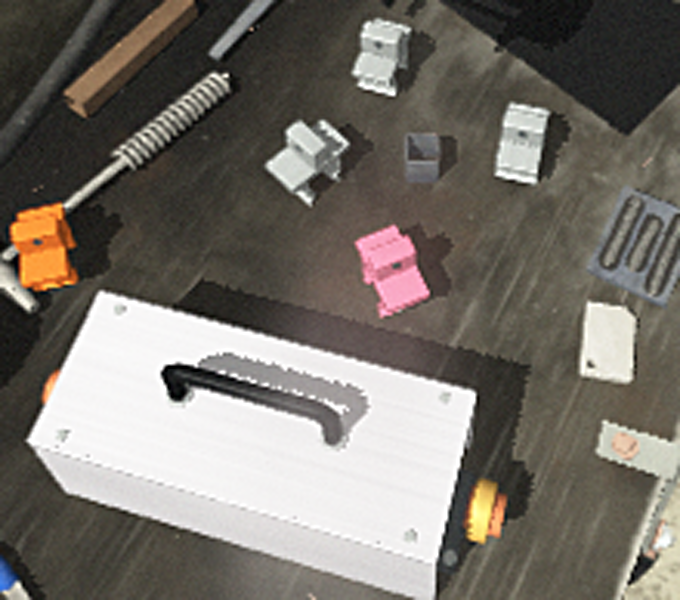

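Close crops confirm exactly three light-grey clips. Their tab tops in the scene crop are at (545,250), (697,318) and (545,463). The guard's top corners and the handle bar are clear in both views. Next I work out positions.

Run:
```python
from h import *
np.set_printoptions(precision=4,suppress=True)
S=r.camera_info('scene');D=r.camera_info('side')
fs=lambda x,y:(90+x/4,110+y/4); fd=lambda x,y:(130+x/3.0909,190+y/3.0928)
print('guard scene',*[onz(S,*fs(*p),.108)[:2] for p in[(207,45),(345,80),(172,362),(22,322)]])
print('guard side',*[onz(D,*fd(*p),.108)[:2] for p in[(100,291),(475,388),(438,598),(28,440)]])
print('handle scene',*[onz(S,*fs(*p),.154)[:2] for p in[(212,100),(145,195)]])
print('handle side',*[onz(D,*fd(*p),.154)[:2] for p in[(170,372),(335,410)]])
for p in[(545,250),(697,318),(545,463)]: print('clip scene',onz(S,*fs(*p),.07)[:2])
for p in[(310,140),(387,38),(526,116)]: print('clip side',onz(D,*fd(*p),.07)[:2])
print('mat scene',*[onz(S,*p,.004)[:2] for p in[(319,206),(361,240),(279,311),(235,272)]])
print('mat side',*[onz(D,*p,.004)[:2] for p in[(364,203),(334,233)]])
print('box',onz(S,*fs(549,395),0.02)[:2])
print('dec',*[onz(S,*p,.05)[:2] for p in[(187,199),(388,243),(375,295),(205,128)]])
print('pipe end',onz(S,*fs(90,425),.045),onz(D,*fd(502,515),.045))
```

```text
guard scene [0.6515 0.3683] [0.6727 0.2544] [0.4024 0.1933] [0.3784 0.3023]
guard side [0.6777 0.2591] [0.4076 0.1962] [0.3714 0.3236] [0.6543 0.3668]
handle scene [0.5744 0.2888] [0.4808 0.2698]
handle side [0.5806 0.2962] [0.4738 0.2674]
clip scene [0.6327 0.0546]
clip scene [ 0.6326 -0.07  ]
clip scene [ 0.4783 -0.0452]
clip side [0.6246 0.0576]
clip side [ 0.6191 -0.067 ]
clip side [ 0.4753 -0.0484]
mat scene [ 0.7044 -0.2083] [ 0.6573 -0.3558] [ 0.3683 -0.2637] [ 0.4049 -0.1146]
mat side [ 0.3569 -0.2602] [ 0.398  -0.1188]
box [0.5559 0.0054]
dec [0.5105 0.1066] [ 0.6518 -0.4242] [ 0.4987 -0.4496] [0.77   0.2248]
pipe end [0.3637 0.2501 0.045 ] [0.361  0.2441 0.045 ]
```

View pics/wrist0.png

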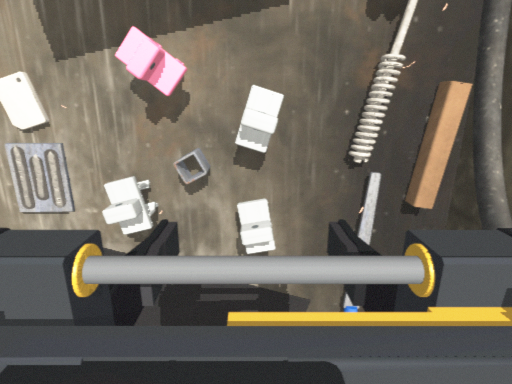

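The wrist picture shows two clips at (257,115) and (257,225), the third at (128,205), and the small box at (192,167). The guard is just off the view at the upper left.

The measurements agree between views: handle middle at (0.528,0.281), guard yaw 12.8°, mat centre at (0.532,-0.236), mat yaw about -17°. I move over the handle and turn.

Emit:
arm_command --moves '[3.5,-1.2,0,0,3.5,-1.2,0,0,3.5,-1.2,0,0,3.5,-1.2,0,0,3.5,-1.2,0,0,3.5,-1.2,0,0,3.5,-1.2,0,0,3.5,-1.2,0,0,0,0,0,0,0,0,0,0]' --fingers 100

```text
time: 0.98
ee_pos: [0.5275, 0.2826, 0.2222]
eef_rot: [0.705, 0.709, -0.0, -0.0]
ft_force: [0.5, -0.6, 0.4]
width: 0.0871
grip_force: 0.0
```

Emit:
arm_command --moves '[0,0,0,7,0,0,0,7,0,0,0,7,0,0,0,7,0,0,0,7,0,0,0,7,0,0,0,7,0,0,0,7,0,0,0,7,0,0,0,7,0,0,0,7,0,0,0,0]'

```text
time: 1.98
ee_pos: [0.5297, 0.2785, 0.2224]
eef_rot: [0.994, 0.109, 0.0, 0.0]
ft_force: [0.2, 0.9, -0.7]
width: 0.0873
grip_force: 0.0
```

Run:
```python
from h import *
im,i=snap('wrist','w1');s=r.read_state();print(s['ee_pos'],R.from_quat(s['eef_rot']).as_matrix().round(3),s['joint_positions'].round(2))
```

```text
[0.52952597 0.27871937 0.22242218] [[ 0.974  0.225  0.   ]
 [ 0.225 -0.974 -0.001]
 [-0.     0.001 -1.   ]] [-0.5   0.27 -0.07  1.53  0.02  1.33 -1.92]
```

View pics/w1.png

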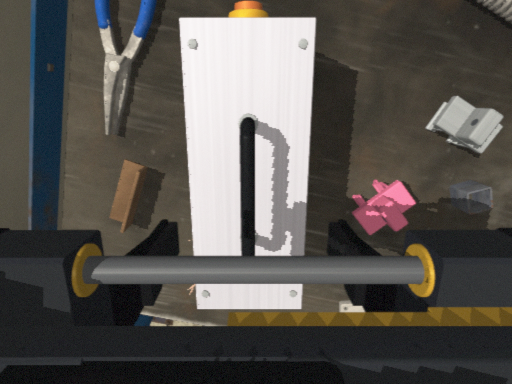

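The guard is nearly square in the wrist view. The handle bar runs down column 248 from about (248,122) to behind the gripper bar.

Run:
```python
from h import *
i=r.camera_info('wrist');s=r.read_state();M=R.from_quat(s['eef_rot']).as_matrix()
im=cv2.imread('pics/w1.png')
for v in(135,170,205,235):
    k=np.where(im[v,215:268].max(1)<70)[0]+215; p=onz(i,k.mean(),v,.156); print(v,k.min(),k.max(),p,M.T@(p-s['ee_pos']))
p=onz(i,248,117,.157);print('end',M.T@(p-s['ee_pos']))
for u,v in((181,20),(314,19),(197,309),(301,309)):
    p=onz(i,u,v,.108);print(p,M.T@(p-s['ee_pos']))
```

```text
135 241 253 [0.57926024 0.29494429 0.156     ] [ 0.05211781 -0.00465054  0.06641354]
170 241 253 [0.55330546 0.28911894 0.156     ] [ 0.02551787 -0.00482005  0.06641631]
205 242 253 [0.52568182 0.28251254 0.156     ] [-0.00288395 -0.00460442  0.06641953]
235 242 254 [0.50048401 0.2764263  0.156     ] [-0.02880512 -0.00434927  0.06642251]
end [ 0.06520079 -0.0038219   0.06541266]
[0.65251747 0.36729788 0.108     ] [ 0.13979289 -0.05867839  0.1143691 ]
[0.67754524 0.26192442 0.108     ] [0.14044683 0.04962453 0.11443909]
[0.38256121 0.30632627 0.108     ] [-0.13695968 -0.06006927  0.11439819]
[0.4073271  0.19806773 0.108     ] [-0.13721064  0.05098563  0.11447006]
```

Emit:
arm_command --moves '[0.1,-0.45,0,0,0,0,2.5,0,0,0,2.5,0,0,0,2.5,0,0,0,1.4,0,0,0,0,0,0,0,0,0]'

```text
time: 2.62
ee_pos: [0.5289, 0.2844, 0.1333]
eef_rot: [0.993, 0.114, -0.001, 0.0]
ft_force: [1.2, 0.9, 0.1]
width: 0.0876
grip_force: 0.0
```

Emit:
arm_command --moves '[0,0,0,0,0,0,0,0,0,0,0,0,0,0,0,0,0,0,0,0,0,0,0,0,0,0,0,0,0,0,0,0]' --fingers 0 --squeeze 45

```text
time: 3.28
ee_pos: [0.529, 0.2847, 0.1336]
eef_rot: [0.994, 0.113, 0.0, -0.0]
ft_force: [0.0, 0.5, -0.4]
width: 0.0414
grip_force: 0.0
```

Emit:
arm_command --moves '[0,0,0,0,0,0,0,0,0,0,0,0,0,0,0,0,0,0,0,0,0,0,0,0,0,0,0,0,0,0,0,0,0,0,0,0]'

```text
time: 4.03
ee_pos: [0.5291, 0.2844, 0.1336]
eef_rot: [0.994, 0.113, 0.0, 0.0]
ft_force: [-0.6, -3.6, 1.3]
width: 0.0105
grip_force: 44.9
```

Emit:
arm_command --moves '[0,0,-1,0,0,0,-1.5,0,0,0,-1.5,0,0,0,-1.5,0,0,0,-1.5,0,0,0,-1.5,0,0,0,-1.5,0,0,0,-1.5,0,0,0,-1.5,0,0,0,-1,0,0,0,0,0]'

```text
time: 4.95
ee_pos: [0.5293, 0.2855, 0.2759]
eef_rot: [0.994, 0.114, 0.001, -0.001]
ft_force: [0.7, 0.5, -4.5]
width: 0.0105
grip_force: 45.0
```

Emit:
arm_command --moves '[0,0,0,3,0,0,0,5,0,0,0,5,0,0,0,5,0,0,0,5,0,0,0,5,0,0,0,2,0.5,1.5,0,0,0.9,2.8,0,0,0.9,2.8,0,0,0.9,2.8,0,0,0.9,2.8,0,0]'

```text
time: 5.95
ee_pos: [0.5304, 0.1496, 0.2725]
eef_rot: [0.989, -0.147, -0.001, 0.0]
ft_force: [-0.5, -0.1, -5.2]
width: 0.0106
grip_force: 45.1
```

Emit:
arm_command --moves '[0.9,2.8,0,0,0.9,2.8,0,0,0.9,2.8,0,0,0.9,2.8,0,0,0.9,2.8,0,0,0.9,2.8,0,0,0.9,2.8,0,0,0.9,2.8,0,0,0.9,2.8,0,0,0.9,2.8,0,0,0.9,2.8,0,0,0.5,1.5,0,0]'

```text
time: 6.95
ee_pos: [0.5347, -0.1923, 0.2727]
eef_rot: [0.989, -0.149, -0.001, 0.001]
ft_force: [-0.4, -0.3, -5.6]
width: 0.0106
grip_force: 45.1
```

Emit:
arm_command --moves '[0,0,0,0,0,0,0,0]'

```text
time: 7.12
ee_pos: [0.5353, -0.189, 0.2726]
eef_rot: [0.989, -0.149, -0.001, -0.0]
ft_force: [-0.2, 0.8, -5.5]
width: 0.0105
grip_force: 45.0
```

Run:
```python
from h import *
im,i=snap('wrist','w2');snap('scene','s2');snap('side','d2');s=r.read_state();M=R.from_quat(s['eef_rot']).as_matrix();print(s['ee_pos'],M.round(3))
print('to mat centre (0.532,-.236):',M.T@(np.array([.532,-.236,s['ee_pos'][2]])-s['ee_pos']))
a=cv2.imread('pics/s2.png');b=cv2.imread('pics/d2.png')
cv2.imwrite('pics/c3.png',np.hstack([cv2.resize(a,(400,300)),cv2.resize(b[190:],None,fx=1/1.28,fy=1/1.28)[:300] if 0 else cv2.resize(b,(400,300))]))
c=cv2.resize(b[180:384,100:340],(706,600),interpolation=cv2.INTER_CUBIC);cv2.imwrite('pics/c4.png',c)
```

```text
[ 0.53611804 -0.18675292  0.27306215] [[ 0.957 -0.291 -0.001]
 [-0.291 -0.957  0.001]
 [-0.001 -0.001 -1.   ]]
to mat centre (0.532,-.236): [ 1.03679196e-02  4.83191291e-02 -4.02420556e-05]
```

View pics/c3.png

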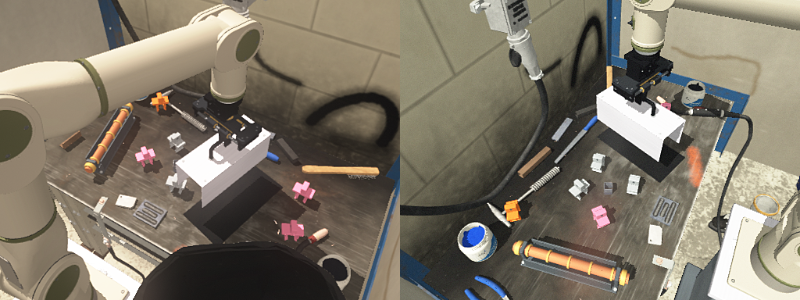

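View pics/c4.png

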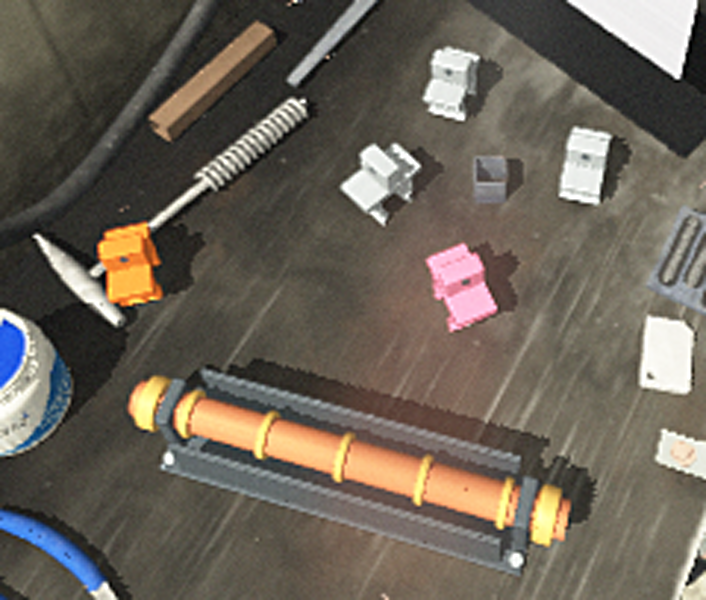

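The guard hangs upright over the mat's near-left part. The stand is exposed, with five collars at crop (190,412), (266,434), (345,457), (424,480) and (507,503). All three clips are undisturbed, and no fourth grey clip is visible. I finish the placing.

Emit:
arm_command --moves '[0.5,2.4,0,0,0.5,2.4,0,0,0,0,1,0,0,0,2,0,0,0,2,0,0,0,2,0,0,0,2,0,0,0,2,0,0,0,1,0,0,0,0.5,0,0,0,0,0]'

```text
time: 8.18
ee_pos: [0.5314, -0.2362, 0.1479]
eef_rot: [0.989, -0.147, -0.001, -0.0]
ft_force: [-0.2, 0.4, -5.2]
width: 0.0105
grip_force: 45.1
```

Emit:
arm_command --moves '[0,0,0.4,0,0,0,0.3,0,0,0,0.2,0,0,0,0,0,0,0,0,0]'

```text
time: 8.6
ee_pos: [0.5317, -0.237, 0.1398]
eef_rot: [0.989, -0.148, 0.0, -0.0]
ft_force: [0.4, 1.0, -4.9]
width: 0.0107
grip_force: 45.1
```

Emit:
arm_command --moves '[0,0,0.2,0,0,0,0.1,0,0,0,0,0,0,0,0,0]'

```text
time: 8.93
ee_pos: [0.5318, -0.2375, 0.1371]
eef_rot: [0.989, -0.148, 0.001, 0.0]
ft_force: [-1.9, -1.4, 1.3]
width: 0.0106
grip_force: 45.1
```

Emit:
arm_command --moves '[0,0,0,0,0,0,0,0,0,0,0,0,0,0,0,0,0,0,0,0,0,0,0,0,0,0,0,0,0,0,0,0]' --fingers 100

```text
time: 9.6
ee_pos: [0.5316, -0.2369, 0.1366]
eef_rot: [0.989, -0.148, 0.0, -0.0]
ft_force: [0.1, -0.5, 0.7]
width: 0.0564
grip_force: 0.0
```

Emit:
arm_command --moves '[0,0,0,0,0,0,0,0,0,0,-1,0,0,0,-3,0,0,0,-3,0,0,0,-3,0,0,0,0,0]'

```text
time: 10.18
ee_pos: [0.5339, -0.2381, 0.2437]
eef_rot: [0.989, -0.148, 0.005, 0.001]
ft_force: [0.7, 0.1, 0.7]
width: 0.0865
grip_force: 0.0
```

Emit:
arm_command --moves '[0,0,-3,-6,0,0,-3,-6,0,0,0,-5,-0.5,-3.6,0,0,-0.5,-3.6,0,0,-0.5,-3.6,0,0,-0.5,-3.6,0,0,-0.5,-3.6,0,0,-0.5,-3.6,0,0,-0.5,-3.6,0,0,-0.5,-3.6,0,0,0,0,0,0]'

```text
time: 11.18
ee_pos: [0.4903, 0.0589, 0.2972]
eef_rot: [1.0, 0.005, 0.0, -0.001]
ft_force: [-0.5, -0.2, 0.2]
width: 0.0871
grip_force: 0.0
```

Emit:
arm_command --moves '[0,0,0,0,0,0,0,0]'

```text
time: 11.35
ee_pos: [0.4918, 0.0504, 0.297]
eef_rot: [1.0, -0.0, 0.0, 0.0]
ft_force: [-0.2, -1.3, -0.1]
width: 0.0872
grip_force: 0.0
```

Run:
```python
from h import *
im,i=snap('wrist','w3');s=r.read_state();print(s['ee_pos'],R.from_quat(s['eef_rot']).as_matrix().round(3))
import pickle;pickle.dump(i,open('w3.pkl','wb'))
snap('scene','s3')
c=cv2.imread('pics/w3.png');cv2.imwrite('pics/w3b.png',cv2.resize(c[:300],(800,469),interpolation=cv2.INTER_CUBIC))
```

```text
[0.49182899 0.04975048 0.29694127] [[ 1.    -0.002  0.001]
 [-0.002 -1.    -0.   ]
 [ 0.001  0.    -1.   ]]
```

View pics/w3b.png

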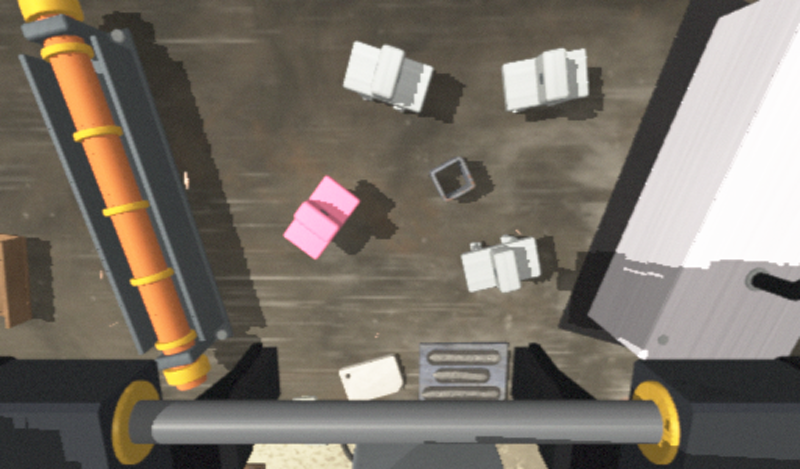

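The wrist view shows everything needed. In this crop:
- **Clip tabs:** about (386,70), (555,77) and (508,265)
- **Pink look-alike:** (322,218)
- **Collar mids:** (67,50), (98,133), (126,210), (152,277), (177,341)
- **Guard:** standing upright on the mat at the right

```bash
cat > m.py <<'E'
from h import *
def blobs(im,i,box,z=.045,thr=150):
    x0,y0,x1,y1=box; c=im[y0:y1,x0:x1].astype(int)
    m=((c.min(2)>thr)&(c.max(2)-c.min(2)<35)).astype(np.uint8)
    cs,_=cv2.findContours(m,cv2.RETR_EXTERNAL,cv2.CHAIN_APPROX_NONE);k=max(cs,key=cv2.contourArea)
    q=cv2.boxPoints(cv2.minAreaRect(k))+[x0,y0]
    P=np.array([onz(i,u,v,z)[:2] for u,v in q]);e=[P[1]-P[0],P[2]-P[1]];e.sort(key=np.linalg.norm)
    return P.mean(0),[np.linalg.norm(a) for a in e],(np.degrees(np.arctan2(e[0][1],e[0][0]))+90)%180-90
E
python3 - <<'E'
from m import *
import pickle;i=pickle.load(open('w3.pkl','rb'));im=cv2.imread('pics/w3.png')
S=1.5625;np.set_printoptions(precision=4,suppress=True)
for n,b,t in(('A',(335,35,445,122),(386,70)),('B',(495,40,595,120),(553,77)),('C',(455,230,550,300),(508,265))):
    P,e,a=blobs(im,i,[int(v/S) for v in b]);print(n,'blob',P,np.array(e),a,'tab',onz(i,t[0]/S,t[1]/S,.07)[:2])
C=np.array([onz(i,u/S,v/S,.045)[:2] for u,v in((67,50),(98,133),(126,210),(152,277),(177,341))])
print(C,np.linalg.norm(np.diff(C,axis=0),axis=1));d=C[0]-C[4];print('yaw',np.degrees(np.arctan2(d[1],d[0])),'centre',C.mean(0))
print('bays',(C[1:]+C[:-1])/2)
print('handle near end',onz(i,755/S,280/S,.150))
E
```

```text
A blob [0.6363 0.0683] [0.039  0.0397] -17.61825266950825 tab [0.6313 0.0572]
B blob [ 0.6295 -0.0698] [0.0394 0.069 ] 19.795344108248372 tab [ 0.6264 -0.0685]
C blob [ 0.4764 -0.0434] [0.0507 0.0651] 16.096094319841797 tab [ 0.4817 -0.044 ]
[[0.6502 0.3092]
 [0.5881 0.2956]
 [0.5252 0.2824]
 [0.4657 0.2686]
 [0.4042 0.254 ]] [0.0636 0.0643 0.0611 0.0632]
yaw 12.633863422208247 centre [0.5267 0.282 ]
bays [[0.6191 0.3024]
 [0.5566 0.289 ]
 [0.4954 0.2755]
 [0.4349 0.2613]]
handle near end [ 0.4889 -0.1909  0.15  ]
```

Emit:
arm_command --moves '[3.5,-0.2,0,0,3.5,-0.2,0,0,3.5,-0.2,0,0,3.4,-0.1,0,0,0,0,3,6,0,0,3,6,0,0,3,6,0,0,3,0,0,0,3,0,0,0,2.5,0,0,0,0,0,0,0,0,0]' --fingers 100

```text
time: 12.45
ee_pos: [0.6301, 0.0567, 0.121]
eef_rot: [0.988, -0.157, -0.001, 0.001]
ft_force: [0.0, -0.1, 1.2]
width: 0.0868
grip_force: 0.0
```

Run:
```python
from h import *
im,i=snap('wrist','w4');s=r.read_state();M=R.from_quat(s['eef_rot']).as_matrix();print(s['ee_pos'],M[:,0].round(3))
for p in((.631,.0565,.07),(.6176,.3026,.045)): print(proj(i,p),M.T@(np.array(p)-s['ee_pos']))
```

```text
[0.63126546 0.05707559 0.12279254] [ 0.951 -0.31   0.001]
(np.float64(253.39762220474148), np.float64(206.62363290189973)) [-0.00012445  0.00062927  0.05279245]
(np.float64(-1.8712748605462934), np.float64(291.17793786626396)) [-0.08926149 -0.22916127  0.07770558]
```

View pics/w4.png

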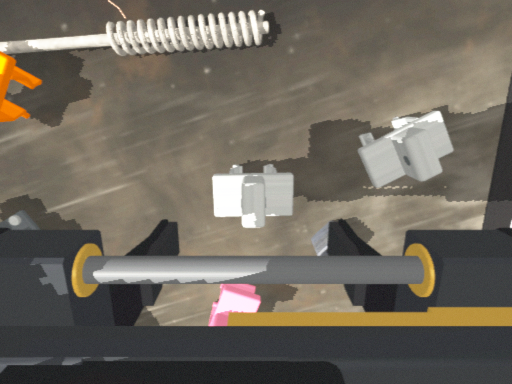

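The clip sits square between the fingers, with its tab at (254,202). B reads +8° yaw here, which agrees with the earlier estimate. Descend and grip.

Emit:
arm_command --moves '[0.2,0.05,2.5,0,0,0,2.5,0,0,0,1.5,0,0,0,0.7,0,0,0,0,0]'

```text
time: 12.92
ee_pos: [0.6327, 0.0567, 0.05]
eef_rot: [0.988, -0.157, 0.0, 0.0]
ft_force: [0.3, -0.7, 0.4]
width: 0.0872
grip_force: 0.0
```

Emit:
arm_command --moves '[0,0,0,0,0,0,0,0,0,0,0,0,0,0,0,0,0,0,0,0,0,0,0,0,0,0,0,0,0,0,0,0,0,0,0,0,0,0,0,0,0,0,0,0]' --fingers 0 --squeeze 50

```text
time: 13.83
ee_pos: [0.6323, 0.0569, 0.0495]
eef_rot: [0.988, -0.156, -0.0, 0.0]
ft_force: [0.3, 0.4, 0.1]
width: 0.0215
grip_force: 0.0
```

Emit:
arm_command --moves '[0,0,0,0,0,0,0,0,0,0,0,0,0,0,0,0,0,0,0,0,0,0,0,0]'

```text
time: 14.33
ee_pos: [0.6323, 0.057, 0.0495]
eef_rot: [0.988, -0.156, 0.0, 0.0]
ft_force: [-0.7, -0.1, -0.7]
width: 0.0176
grip_force: 49.9
```

Emit:
arm_command --moves '[0,0,-2,0,0,0,-4,0,0,0,-4,0,0,0,-1,-6,0,0,0,-6,0,0,0,-6,0,0,0,-6,0,0,0,-6.7,0,0,0,0]'

```text
time: 15.08
ee_pos: [0.6322, 0.057, 0.1595]
eef_rot: [0.994, 0.113, -0.0, -0.0]
ft_force: [-0.8, -0.1, -1.0]
width: 0.0178
grip_force: 49.9
```

Emit:
arm_command --moves '[0.5,-3,0,0,0.5,-3,0,0,0.5,-3,0,0,0.5,-3,0,0,0.5,-3,0,0,0.5,-3,0,0,0.5,-3,0,0,0.5,-3,0,0,0,0,0,0,0,0,0,0,0,0,0,0]'

```text
time: 16.0
ee_pos: [0.6188, 0.2992, 0.1593]
eef_rot: [0.994, 0.109, -0.0, 0.0]
ft_force: [0.6, -1.4, -1.9]
width: 0.0174
grip_force: 49.9
```

```bash
cat > st.py <<'E'
from h import *
import sys
s=r.read_state();M=R.from_quat(s['eef_rot']).as_matrix();t=np.array([float(a) for a in sys.argv[1:4]])
print(s['time'],s['ee_pos'].round(4),'yaw',np.degrees(np.arctan2(M[1,0],M[0,0])).round(2),'to go cm',(100*M.T@(t-s['ee_pos'])).round(2),'F',s['ft_force'].round(1),s['joint_positions'].round(2))
E
python3 st.py .6175 .3024 .0745
python3 - <<'E'
from h import *
im,i=snap('wrist','w5');c=im[:,:,::-1]
cv2.imwrite('pics/w5.png',c)
E
```

```text
16.0 [0.6188 0.2992 0.1593] yaw 12.54 to go cm [-0.05 -0.35  8.48] F [ 0.6 -1.4 -1.9] [-0.5   0.5  -0.02  1.36  0.01  1.28 -1.88]
```

View pics/w5.png

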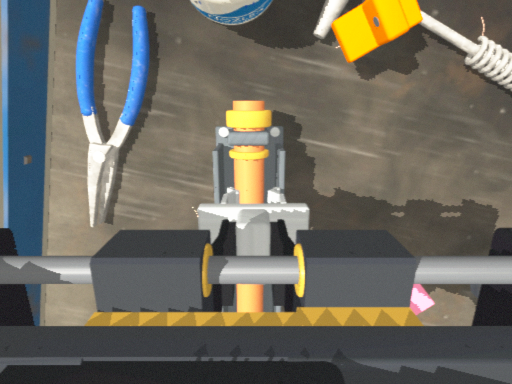

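Run:
```python
from h import *
i=r.camera_info('wrist');s=r.read_state();M=R.from_quat(s['eef_rot']).as_matrix()
for u,v,z in((249.5,152,.063),(249.5,154,.055),(249,118,.063),(249,180,.059)): print((100*M.T@(onz(i,u,v,z)-s['ee_pos'])).round(2))
```

```text
[ 3.45 -0.32  9.64]
[ 3.14 -0.33 10.44]
[ 6.28 -0.35  9.64]
[ 0.87 -0.38 10.04]
```

Emit:
arm_command --moves '[0.1,-0.35,0,0,0,0,2,0,0,0,2,0,0,0,1,0,0,0,0.5,0,0,0,0.5,0,0,0,0.5,0,0,0,0.5,0,0,0,0.5,0,0,0,0.5,0,0,0,0.5,0,0,0,0,0]'

```text
time: 17.05
ee_pos: [0.6186, 0.3033, 0.0737]
eef_rot: [0.994, 0.111, -0.0, 0.0]
ft_force: [0.1, -0.2, -1.2]
width: 0.0178
grip_force: 49.9
```

Emit:
arm_command --moves '[0,0,0.2,0,0,0,0.1,0,0,0,0,0]'

```text
time: 17.3
ee_pos: [0.6193, 0.3038, 0.0733]
eef_rot: [0.994, 0.111, 0.001, -0.0]
ft_force: [-3.4, -1.5, 9.7]
width: 0.0175
grip_force: 50.0
```

Emit:
arm_command --moves '[0,0,0,0,0,0,0,0,0,0,0,0,0,0,0,0,0,0,0,0,0,0,0,0,0,0,0,0]' --fingers 80

```text
time: 17.88
ee_pos: [0.6188, 0.3035, 0.0715]
eef_rot: [0.994, 0.111, -0.0, 0.0]
ft_force: [0.1, -0.3, -0.4]
width: 0.0567
grip_force: 0.0
```

Emit:
arm_command --moves '[0,0,-2,0,0,0,-4,0,0,0,-4,0,0,0,-4,0,0,0,0,0]' --fingers 100

```text
time: 18.3
ee_pos: [0.6219, 0.3051, 0.2215]
eef_rot: [0.994, 0.11, 0.006, -0.003]
ft_force: [0.6, 0.6, 2.2]
width: 0.0852
grip_force: 0.0
```

```bash
python3 st.py .628 -.0685 .05
python3 - <<'E'
from h import *
w,i=snap('wrist','w6');d,j=snap('side','d6')
for p in((.619,.303,.095),(.619,.303,.115)): print('pred tab top side',proj(j,p),'wrist',proj(i,p))
a=cv2.resize(d[150:384,80:340],(400,360));b=cv2.resize(w[:300],(400,234))
c=np.zeros((360,800,3),np.uint8);c[:,:400]=a;c[:234,400:]=b;cv2.imwrite('pics/c6.png',c[:,:,::-1])
E
```

```text
18.3 [0.6219 0.3051 0.2215] yaw 12.68 to go cm [-7.82 36.64 16.91] F [0.6 0.6 2.2] [-0.51  0.47 -0.02  1.27  0.01  1.38 -1.88]
pred tab top side (np.float64(172.88781229629205), np.float64(315.54197148739655)) wrist (np.float64(255.0804619149242), np.float64(186.73541597791902))
pred tab top side (np.float64(171.12080191112207), np.float64(311.928757590684)) wrist (np.float64(255.17438890103952), np.float64(192.37797593930543))
```

View pics/c6.png

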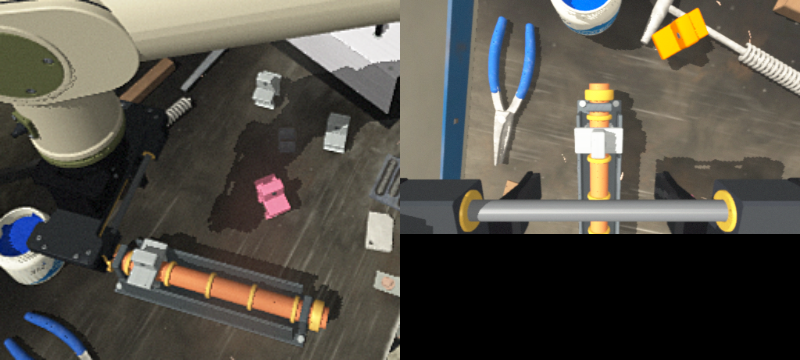

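The clip sits square in the last bay in both views. The others are unmoved at side crop (267,88) and (337,131). Next is clip B.

Emit:
arm_command --moves '[-0.8,3.7,0,0,-0.8,3.7,0,0,-0.8,3.7,0,0,-0.8,3.7,0,0,-0.8,3.7,0,0,-0.8,3.7,0,0,-0.8,3.7,0,0,-0.8,3.7,0,0,-0.8,3.7,0,0,-0.6,3.4,0,5,0,0,4,0,0,0,4,0]'

```text
time: 19.4
ee_pos: [0.624, -0.0753, 0.1313]
eef_rot: [0.998, 0.064, 0.002, 0.001]
ft_force: [0.2, 0.3, -0.8]
width: 0.0873
grip_force: 0.0
```

Emit:
arm_command --moves '[0,0,2,0,0,0,0,0,0,0,0,0]'

```text
time: 19.65
ee_pos: [0.6222, -0.0716, 0.11]
eef_rot: [0.998, 0.067, -0.002, -0.0]
ft_force: [-0.1, -0.0, 1.2]
width: 0.0868
grip_force: 0.0
```

```bash
python3 st.py .628 -.0685 .05
python3 - <<'E'
from m import *
im,i=snap('wrist','w7');s=r.read_state();M=R.from_quat(s['eef_rot']).as_matrix();im=im[:,:,::-1]
u,v=[int(x) for x in proj(i,(.628,-.0685,.07))];print(u,v)
c=im[v-60:v+45,u-60:u+60].astype(int);m=((c.min(2)>130)&(c.max(2)-c.min(2)<35)).astype(np.uint8)
cs,_=cv2.findContours(m,0,1);k=max(cs,key=cv2.contourArea);print(cv2.minAreaRect(k),cv2.boundingRect(k),u-60,v-60)
x,y,w,h=cv2.boundingRect(k)
for uu,vv,z in((u-60+x,v-60+y+h/2,.045),(u-60+x+w,v-60+y+h/2,.045),(u,v-60+y+h,.07),(u,v-60+y,.045)):print(vv,(100*M.T@(onz(i,uu,vv,z)-s['ee_pos'])).round(2))
E
```

```text
19.65 [ 0.6222 -0.0716  0.11  ] yaw 7.7 to go cm [ 0.63 -0.22  6.  ] F [-0.1 -0.   1.2] [-0.06  0.42  0.13  1.6  -0.06  1.14 -1.35]
250 205
((64.5726547241211, 53.00980758666992), (81.93551635742188, 114.72976684570312), 77.7047348022461) (10, 11, 106, 94) 190 145
203.0 [-0.23 -4.23  6.7 ]
203.0 [-0.24  4.11  6.7 ]
250 [-3.01 -0.28  4.2 ]
156 [ 3.5  -0.28  6.7 ]
```

Emit:
arm_command --moves '[0.5,-0.2,0,0,0,0,2.5,0,0,0,2.5,0,0,0,1,0,0,0,0,0]'

```text
time: 20.12
ee_pos: [0.6274, -0.0686, 0.0503]
eef_rot: [0.998, 0.067, -0.001, -0.0]
ft_force: [-0.3, -0.8, 0.2]
width: 0.087
grip_force: 0.0
```

Emit:
arm_command --moves '[0,0,0,0,0,0,0,0,0,0,0,0,0,0,0,0,0,0,0,0,0,0,0,0,0,0,0,0,0,0,0,0,0,0,0,0,0,0,0,0,0,0,0,0,0,0,0,0]' --fingers 0

```text
time: 21.12
ee_pos: [0.628, -0.069, 0.0515]
eef_rot: [0.998, 0.067, -0.0, 0.0]
ft_force: [-0.6, 0.5, -1.7]
width: 0.0177
grip_force: 49.9
```

Emit:
arm_command --moves '[0,0,0,0,0,0,0,0,0,0,0,0,0,0,0,0,0,0,0,0]'

```text
time: 21.53
ee_pos: [0.628, -0.069, 0.0515]
eef_rot: [0.998, 0.067, -0.0, -0.0]
ft_force: [-0.5, -0.3, -0.8]
width: 0.0173
grip_force: 49.9
```

Emit:
arm_command --moves '[0,0,-2,0,0,0,-4,0,0,0,-4,0,0,0,-2,-5,0.1,-3.5,0,0,0.1,-3.5,0,0,0.1,-3.5,0,0,0.1,-3.5,0,0,0.1,-3.5,0,0,0.1,-3.5,0,0,0.1,-3.5,0,0,0.1,-3.5,0,0]'

```text
time: 22.53
ee_pos: [0.5737, 0.2075, 0.1716]
eef_rot: [0.994, 0.111, 0.0, -0.0]
ft_force: [0.4, 1.0, -1.2]
width: 0.0177
grip_force: 49.9
```

Emit:
arm_command --moves '[0.1,-3.5,0,0,0.2,-3.5,0,0,0,-1.5,0,0,0,0,0,0,0,0,0,0,0,0,0,0]'

```text
time: 23.03
ee_pos: [0.5591, 0.288, 0.1714]
eef_rot: [0.994, 0.11, 0.0, 0.001]
ft_force: [-0.2, -0.0, -1.3]
width: 0.018
grip_force: 49.9
```

```bash
python3 st.py .5585 .2899 .075
python3 - <<'E'
from h import *
im,i=snap('wrist','w8');s=r.read_state();M=R.from_quat(s['eef_rot']).as_matrix()
c=im.astype(int);o=((c[:,:,0]>180)&(c[:,:,2]<110)&(c[:,:,0]-c[:,:,2]>90))
for v in range(60,215,10):
    k=np.where(o[v,200:310])[0]+200
    if len(k)>8: print(v,k.min(),k.max(),(100*M.T@(onz(i,(k.min()+k.max())/2,v,.055)-s['ee_pos'])).round(2))
# clip crown of held clip
for v in (200,210,215):
    k=np.where((c[v,180:330].min(1)>150))[0]+180
    print(v,k.min() if len(k) else None,k.max() if len(k) else None)
E
```

```text
23.0333 [0.5591 0.288  0.1714] yaw 12.61 to go cm [-0.02 -0.21  9.64] F [-0.2 -0.  -1.3] [-0.51  0.37 -0.05  1.52  0.02  1.25 -1.91]
80 234 269 [ 9.36 -0.18 11.66]
90 236 265 [ 8.54 -0.27 11.66]
150 233 269 [ 3.29 -0.24 11.66]
160 255 264 [ 2.36  0.55 11.66]
170 237 264 [ 1.41 -0.29 11.65]
180 237 264 [ 0.45 -0.29 11.65]
190 256 264 [-0.54  0.61 11.66]
200 204 303
210 198 307
215 199 307
```

Emit:
arm_command --moves '[0.1,-0.25,1,0,0,0,2,0,0,0,2,0,0,0,1,0,0,0,0.5,0,0,0,0.5,0,0,0,0.5,0,0,0,0.5,0,0,0,0.5,0,0,0,0.5,0,0,0,0.5,0,0,0,0,0]'

```text
time: 24.08
ee_pos: [0.559, 0.2912, 0.0755]
eef_rot: [0.994, 0.11, -0.0, 0.001]
ft_force: [1.6, -3.9, -5.1]
width: 0.0177
grip_force: 49.9
```

Emit:
arm_command --moves '[0,0,0.3,0,0,0,0.2,0,0,0,0,0,0,0,0,0]'

```text
time: 24.42
ee_pos: [0.5599, 0.2919, 0.0751]
eef_rot: [0.994, 0.11, 0.001, -0.0]
ft_force: [-8.5, -9.2, 26.3]
width: 0.0175
grip_force: 50.0
```

Emit:
arm_command --moves '[0,0,-0.1,0,0,0,0,0,0,0,0,0,0,0,0,0,0,0,0,0,0,0,0,0,0,0,0,0]' --fingers 80

```text
time: 25.0
ee_pos: [0.5589, 0.2922, 0.0723]
eef_rot: [0.994, 0.111, -0.0, 0.0]
ft_force: [-0.1, 0.3, 0.8]
width: 0.0566
grip_force: 0.0
```

Emit:
arm_command --moves '[0,0,-2,0,0,0,-4,0,0,0,-4,0,0,0,-4,0,0,0,0,0,0,0,0,0]' --fingers 100

```text
time: 25.5
ee_pos: [0.5602, 0.2929, 0.2155]
eef_rot: [0.994, 0.111, 0.002, -0.001]
ft_force: [-0.5, 0.3, -1.4]
width: 0.0863
grip_force: 0.0
```

```bash
python3 st.py .4805 -.0455 .05
python3 - <<'E'
from h import *
a,j=snap('scene','s9');w,i=snap('wrist','w9')
print(proj(j,(.559,.291,.095)),proj(j,(.4805,-.0455,.07)))
c=np.zeros((470,800,3),np.uint8);c[:450,:400]=cv2.resize(a[100:280,80:240],(400,450));c[:234,400:]=cv2.resize(w[:300],(400,234))
d,k=snap('side','d9');c[236:,400:]=cv2.resize(d[190:384,100:432],(400,234));cv2.imwrite('pics/c9.png',c[:,:,::-1])
E
```

```text
25.5 [0.5602 0.2929 0.2155] yaw 12.69 to go cm [-15.3   31.29  16.42] F [-0.5  0.3 -1.4] [-0.52  0.35 -0.05  1.46  0.02  1.33 -1.92]
(np.float64(143.03382011303313), np.float64(152.72433601420886)) (np.float64(226.79064908064265), np.float64(225.19715484434636))
```

View pics/c9.png

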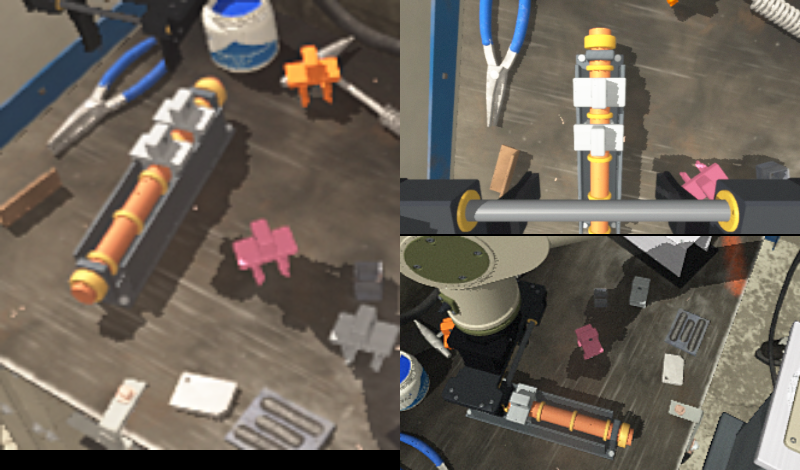

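Two clips are snapped on, in neighbouring bays. The third still stands at scene crop (363,325), where predicted. Next is clip C.

Emit:
arm_command --moves '[-1.7,3.5,0,0,-1.7,3.5,0,0,-1.7,3.5,0,0,-1.7,3.5,0,0,-1.7,3.5,0,0,-1.7,3.5,0,0,-1.7,3.5,0,0,-1.7,3.5,0,0,-1.7,3.3,0,0,0,0,3.5,0,0,0,3.5,0,0,0,2,0]'

```text
time: 26.65
ee_pos: [0.476, -0.0476, 0.1184]
eef_rot: [0.994, 0.11, -0.002, -0.0]
ft_force: [-0.3, 1.0, -0.7]
width: 0.0871
grip_force: 0.0
```

Emit:
arm_command --moves '[0,0,0,0,0,0,0,0]'

```text
time: 26.82
ee_pos: [0.4774, -0.0468, 0.1214]
eef_rot: [0.994, 0.111, -0.002, -0.0]
ft_force: [-0.2, -0.3, 0.9]
width: 0.0869
grip_force: 0.0
```

```bash
python3 st.py .4805 -.0455 .05
python3 - <<'E'
from h import *
im,i=snap('wrist','w10');s=r.read_state();M=R.from_quat(s['eef_rot']).as_matrix();c=im.astype(int)
print('pred',proj(i,(.4805,-.0455,.07)),proj(i,s['ee_pos']*[1,1,0]+[0,0,.07]))
g=(c.max(2)-c.min(2)<30)&(c.min(2)>120)
for v in range(150,240,8):
    k=np.where(g[v,180:330])[0]+180; print(v,len(k),k.min() if len(k) else'',k.max() if len(k) else '',c[v,252])
E
```

```text
26.8167 [ 0.4774 -0.0468  0.1214] yaw 12.7 to go cm [ 0.35 -0.06  7.14] F [-0.2 -0.3  0.9] [-0.15  0.1   0.16  1.97 -0.02  1.08 -1.33]
pred (np.float64(252.54975411974024), np.float64(203.50940556799068)) (np.float64(253.6803861354051), np.float64(206.2477146665625))
150 0   [130 118 101]
158 0   [126 114  98]
166 12 230 269 [124 115  97]
174 42 226 287 [101  96  89]
182 81 209 289 [165 164 159]
190 81 209 289 [246 246 244]
198 80 210 289 [245 245 241]
206 78 210 288 [161 161 158]
214 78 211 288 [149 152 148]
222 32 180 268 [150 152 148]
230 0   [144 130 113]
238 1 204 204 [133 125 106]
```

Emit:
arm_command --moves '[0.2,-0.2,2.5,0,0,0,2.5,0,0,0,1.5,0,0,0,0.6,0,0,0,0,0]'

```text
time: 27.28
ee_pos: [0.4802, -0.0443, 0.0517]
eef_rot: [0.994, 0.111, -0.0, 0.0]
ft_force: [-0.8, -0.4, 0.6]
width: 0.087
grip_force: 0.0
```

Emit:
arm_command --moves '[0,0,0,0,0,0,0,0,0,0,0,0,0,0,0,0,0,0,0,0,0,0,0,0,0,0,0,0,0,0,0,0,0,0,0,0,0,0,0,0,0,0,0,0,0,0,0,0]' --fingers 0

```text
time: 28.28
ee_pos: [0.4801, -0.0444, 0.0515]
eef_rot: [0.994, 0.111, 0.0, 0.0]
ft_force: [-0.1, 0.3, -0.6]
width: 0.0176
grip_force: 49.9
```

Emit:
arm_command --moves '[0,0,0,0,0,0,0,0,0,0,0,0,0,0,0,0,0,0,0,0]'

```text
time: 28.7
ee_pos: [0.4801, -0.0444, 0.0515]
eef_rot: [0.994, 0.111, -0.0, -0.0]
ft_force: [-0.5, 0.5, -1.1]
width: 0.0178
grip_force: 49.9
```

Emit:
arm_command --moves '[0,0,-2,0,0,0,-4,0,0,0,-4,0,0,0,-2,0,1,-3.4,0,0,1,-3.4,0,0,1,-3.4,0,0,1,-3.4,0,0,1,-3.4,0,0,1,-3.4,0,0,1,-3.4,0,0,1,-3.4,0,0]'

```text
time: 29.7
ee_pos: [0.498, 0.2401, 0.1715]
eef_rot: [0.994, 0.111, -0.0, -0.0]
ft_force: [1.5, -0.8, -1.9]
width: 0.0175
grip_force: 49.9
```

Emit:
arm_command --moves '[0.9,-3.4,0,0,0,-0.5,0,0,0,0,0,0,0,0,0,0,0,0,0,0]'

```text
time: 30.12
ee_pos: [0.499, 0.2767, 0.1714]
eef_rot: [0.994, 0.11, -0.0, 0.001]
ft_force: [0.3, 0.2, -1.1]
width: 0.0179
grip_force: 49.9
```

```bash
python3 st.py .4985 .2781 .075
python3 - <<'E'
from h import *
im,i=snap('wrist','w11');s=r.read_state();M=R.from_quat(s['eef_rot']).as_matrix()
c=im.astype(int);o=((c[:,:,0]>180)&(c[:,:,2]<110)&(c[:,:,0]-c[:,:,2]>90))
for v in range(60,215,6):
    k=np.where(o[v,200:310])[0]+200
    if len(k)>8: print(v,k.min(),k.max(),(100*M.T@(onz(i,(k.min()+k.max())/2,v,.055)-s['ee_pos'])).round(2))
E
```

```text
30.1167 [0.499  0.2767 0.1714] yaw 12.58 to go cm [-0.01 -0.16  9.64] F [ 0.3  0.2 -1.1] [-0.51  0.25 -0.09  1.67  0.02  1.22 -1.96]
72 240 264 [10.01 -0.1  11.66]
78 238 266 [ 9.53 -0.1  11.66]
84 234 270 [ 9.04 -0.1  11.66]
90 238 264 [ 8.54 -0.19 11.66]
144 239 264 [ 3.85 -0.16 11.66]
150 236 270 [ 3.3  -0.02 11.66]
156 236 269 [ 2.74 -0.07 11.66]
162 239 265 [ 2.18 -0.11 11.66]
168 239 265 [ 1.61 -0.11 11.66]
174 240 265 [ 1.03 -0.07 11.66]
180 240 265 [ 0.45 -0.07 11.66]
186 240 265 [-0.14 -0.07 11.66]
192 240 265 [-0.73 -0.07 11.66]
198 240 265 [-1.33 -0.07 11.66]
204 240 265 [-1.94 -0.07 11.66]
```

Emit:
arm_command --moves '[0,-0.1,1,0,0,0,2,0,0,0,2,0,0,0,1,0,0,0,0.5,0,0,0,0.5,0,0,0,0.5,0,0,0,0.5,0,0,0,0.5,0,0,0,0.5,0,0,0,0.5,0,0,0,0,0]'

```text
time: 31.17
ee_pos: [0.4985, 0.2783, 0.0756]
eef_rot: [0.994, 0.11, -0.0, 0.001]
ft_force: [1.8, -4.1, -5.9]
width: 0.018
grip_force: 49.9
```

Emit:
arm_command --moves '[0,0,0.3,0,0,0,0.1,0,0,0,0,0,0,0,0,0]'

```text
time: 31.5
ee_pos: [0.4994, 0.2789, 0.0751]
eef_rot: [0.994, 0.11, 0.001, 0.0]
ft_force: [-5.1, -10.3, 21.5]
width: 0.0177
grip_force: 50.1
```

Emit:
arm_command --moves '[0,0,-0.1,0,0,0,0,0,0,0,0,0,0,0,0,0,0,0,0,0,0,0,0,0,0,0,0,0]' --fingers 80

```text
time: 32.08
ee_pos: [0.4982, 0.2796, 0.0734]
eef_rot: [0.994, 0.111, -0.0, -0.0]
ft_force: [0.1, -0.8, 0.3]
width: 0.0563
grip_force: 0.0
```

Emit:
arm_command --moves '[0,0,-2,0,0,0,-4,0,0,0,-4,0,0,0,-4,0,0,0,-3,0,0,0,0,0,0,0,0,0]' --fingers 100

```text
time: 32.67
ee_pos: [0.4991, 0.2801, 0.2454]
eef_rot: [0.994, 0.111, 0.002, -0.001]
ft_force: [-0.6, -0.3, -1.5]
width: 0.0868
grip_force: 0.0
```

```bash
python3 st.py .5316 -.237 .2
python3 - <<'E'
from h import *
w,i=snap('wrist','w12');d,k=snap('side','d12');a,j=snap('scene','s12')
c=np.zeros((600,800,3),np.uint8);c[:300,:400]=cv2.resize(a,(400,300));c[:300,400:]=cv2.resize(w,(400,300));c[300:,:400]=cv2.resize(d,(400,300));
c[300:,400:]=cv2.resize(w[:225,170:330],(400,300))
cv2.imwrite('pics/c12.png',c[:,:,::-1])
E
```

```text
32.6667 [0.4991 0.2801 0.2454] yaw 12.7 to go cm [-8.21 51.16  4.44] F [-0.6 -0.3 -1.5] [-0.52  0.2  -0.09  1.57  0.02  1.36 -1.95]
```

View pics/c12.png

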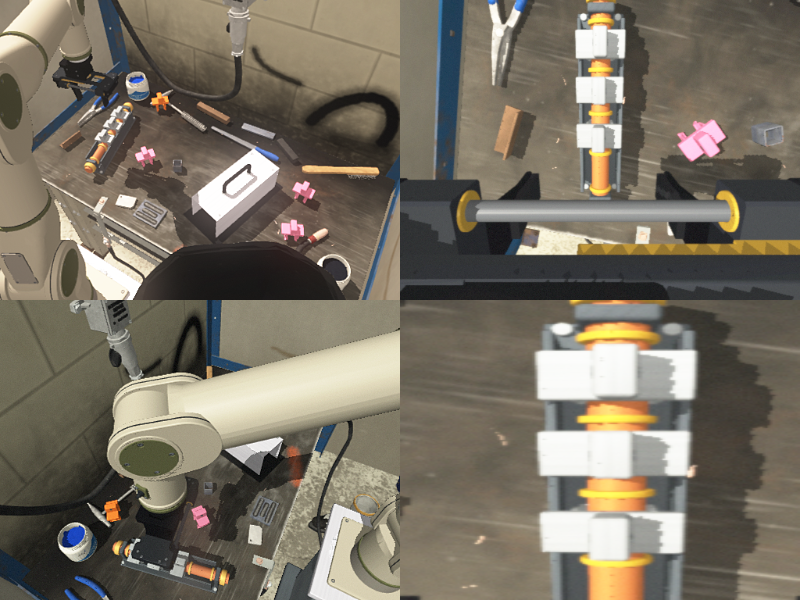

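All three clips sit square in bays 2–4, each between its collars. No other grey clip stands on the bench. The guard is upright, with its handle at about (240,182) in the scene quarter. I measure it again in case it was knocked.

Run:
```python
from h import *
S=r.camera_info('scene');im=cv2.imread('pics/s12.png')
print('expected handle',proj(S,(.5316,-.237,.156)))
c=im.astype(int);w=(c.min(2)>150).astype(np.uint8);w[:180]=0;w[:,:235]=0;w[300:]=0;w[:,370:]=0
cs,_=cv2.findContours(w,0,1);k=cv2.convexHull(max(cs,key=cv2.contourArea));ap=cv2.approxPolyDP(k,4,True)[:,0];print(ap)
print(*[onz(S,u,v,.112)[:2].round(4) for u,v in ap.tolist()])
m=np.zeros(w.shape,np.uint8);cv2.fillConvexPoly(m,k,1);m=cv2.erode(m,np.ones((5,5)))
d=((c.max(2)<60)&(m>0)).astype(np.uint8);cs,_=cv2.findContours(d,0,1);q=max(cs,key=cv2.contourArea)
print(cv2.contourArea(q),cv2.boundingRect(q),cv2.minAreaRect(q))
q=q[:,0];a=q[q[:,0].argmin()];b=q[q[:,1].argmin()];e=q[q[:,0].argmax()];f=q[q[:,1].argmax()];print(a,b,e,f)
```

```text
expected handle (np.float64(303.7709701386832), np.float64(222.35010498700566))
[[312 180]
 [357 215]
 [351 237]
 [277 299]
 [247 273]
 [246 251]
 [302 180]]
[ 0.6952 -0.1816] [ 0.6478 -0.3309] [ 0.5793 -0.3442] [ 0.3459 -0.2682] [ 0.3679 -0.1768] [ 0.4173 -0.144 ] [ 0.6819 -0.1584]
0.0 (275, 283, 1, 1) ((275.0, 283.0), (0.0, 0.0), 0.0)
[275 283] [275 283] [275 283] [275 283]
```

Emit:
arm_command --moves '[-0.6,3.7,0,0,-0.6,3.7,0,0,-0.6,3.7,0,0,-0.6,3.7,0,0,-0.6,3.7,0,0,-0.6,3.7,0,0,-0.6,3.7,0,0,-0.6,3.7,0,0,-0.6,3.7,0,0,-0.6,3.7,0,0,-0.6,3.7,0,0,-0.6,3.7,0,0]'

```text
time: 33.82
ee_pos: [0.5248, -0.1711, 0.2422]
eef_rot: [0.994, 0.111, -0.001, -0.0]
ft_force: [1.8, 0.3, -0.7]
width: 0.0873
grip_force: 0.0
```

Emit:
arm_command --moves '[-0.5,3.4,0,0,-0.5,3.4,0,0,0,0,0,6,0,0,0,6,0,0,0,6,0,0,0,6,0,0,0,6,0,0,0,0,0,0,0,0]'

```text
time: 34.57
ee_pos: [0.5304, -0.2378, 0.2424]
eef_rot: [0.989, -0.149, -0.001, -0.0]
ft_force: [-0.6, 0.1, -0.5]
width: 0.0874
grip_force: 0.0
```

```bash
cat > g.py <<'E'
from h import *
im,i=snap('wrist','wg%d'%int(r.read_state()['time']*10));s=r.read_state();M=R.from_quat(s['eef_rot']).as_matrix();c=im.astype(int)
print(s['ee_pos'].round(4),'yaw',np.degrees(np.arctan2(M[1,0],M[0,0])))
for v in range(40,250,12):
    g=c[v].min(1)>130; k=np.where(g)[0]
    if len(k)<40: continue
    a,b=k.min(),k.max(); d=np.where(c[v,a:b].max(1)<70)[0]+a
    print(v,'white',a,b,'dark',(d.min(),d.max(),len(d)) if len(d) else '', (100*M.T@(onz(i,d.mean(),v,.160)-s['ee_pos'])).round(2) if len(d) else '')
E
python3 g.py; python3 st.py .5316 -.237 .2
```

```text
[ 0.5306 -0.2378  0.2426] yaw -17.07663295305951
40 white 189 316 dark  
52 white 190 315 dark  
64 white 190 486 dark (np.int64(316), np.int64(455), 81) [10.24  9.14  8.25]
76 white 191 483 dark (np.int64(315), np.int64(457), 65) [9.4  8.38 8.25]
88 white 191 478 dark (np.int64(315), np.int64(453), 48) [8.54 6.78 8.25]
100 white 192 312 dark  
112 white 193 434 dark (np.int64(314), np.int64(403), 85) [6.76 8.18 8.25]
124 white 193 311 dark (np.int64(246), np.int64(259), 14) [ 5.86 -0.07  8.25]
136 white 194 310 dark (np.int64(246), np.int64(258), 13) [ 4.92 -0.11  8.25]
148 white 195 310 dark (np.int64(246), np.int64(258), 13) [ 3.97 -0.11  8.25]
160 white 195 308 dark (np.int64(247), np.int64(258), 12) [ 2.99 -0.07  8.26]
172 white 196 307 dark (np.int64(247), np.int64(258), 12) [ 1.99 -0.07  8.26]
184 white 197 484 dark (np.int64(247), np.int64(466), 57) [0.95 6.   8.26]
196 white 197 307 dark (np.int64(247), np.int64(258), 12) [-0.08 -0.08  8.26]
208 white 198 493 dark (np.int64(247), np.int64(488), 63) [-1.17  8.35  8.26]
220 white 198 306 dark (np.int64(247), np.int64(258), 12) [-2.25 -0.08  8.26]
232 white 199 305 dark (np.int64(247), np.int64(258), 12) [-3.37 -0.08  8.27]
244 white 200 305 dark (np.int64(247), np.int64(257), 11) [-4.52 -0.13  8.27]
34.6167 [ 0.5306 -0.2378  0.2426] yaw -17.08 to go cm [ 0.08 -0.11  4.26] F [ 0.2 -0.2 -1.1] [ 0.02  0.23  0.38  1.57 -0.09  1.36 -1.46]
```

The guard is exactly where I left it. Grip it again.

Emit:
arm_command --moves '[0.1,-0.1,0,0,0,0,3,0,0,0,3,0,0,0,2.5,0,0,0,1.5,0,0,0,0.5,0,0,0,0,0]'

```text
time: 35.2
ee_pos: [0.5315, -0.237, 0.1374]
eef_rot: [0.989, -0.15, -0.001, -0.0]
ft_force: [-1.0, -0.0, 0.1]
width: 0.0871
grip_force: 0.0
```

Emit:
arm_command --moves '[0,0,0,0,0,0,0,0,0,0,0,0,0,0,0,0,0,0,0,0,0,0,0,0,0,0,0,0,0,0,0,0,0,0,0,0,0,0,0,0,0,0,0,0,0,0,0,0]' --fingers 0

```text
time: 36.2
ee_pos: [0.5321, -0.2373, 0.1385]
eef_rot: [0.989, -0.15, 0.0, -0.0]
ft_force: [-0.4, 0.7, 0.1]
width: 0.015
grip_force: 0.0
```

Emit:
arm_command --moves '[0,0,0,0,0,0,0,0,0,0,0,0,0,0,0,0,0,0,0,0,0,0,0,0]'

```text
time: 36.7
ee_pos: [0.5321, -0.2375, 0.1386]
eef_rot: [0.989, -0.15, 0.0, 0.0]
ft_force: [-0.2, -2.0, -0.3]
width: 0.0104
grip_force: 50.0
```

Emit:
arm_command --moves '[0,0,-1,0,0,0,-1.5,0,0,0,-2,0,0,0,-2,0,0,0,-2,0,0,0,-2,0,0,0,-2,0,0,0,-2,0,0,0,-1,0,0,0,0,0]'

```text
time: 37.53
ee_pos: [0.5328, -0.2374, 0.2959]
eef_rot: [0.989, -0.15, 0.002, 0.0]
ft_force: [0.0, -0.6, -5.1]
width: 0.0104
grip_force: 50.0
```

Emit:
arm_command --moves '[-0.5,-1.5,0,0,-0.9,-2.8,0,0,-0.9,-2.8,0,0,-0.9,-2.8,0,0,-0.9,-2.8,0,0,-0.9,-2.8,0,0,-0.9,-2.8,0,0,-0.9,-2.8,0,0,-0.9,-2.8,0,0,-0.9,-2.8,0,0,-0.9,-2.8,0,0,-0.9,-2.8,0,0]'

```text
time: 38.53
ee_pos: [0.5279, 0.1034, 0.292]
eef_rot: [0.989, -0.15, -0.001, 0.0]
ft_force: [0.3, -0.1, -4.8]
width: 0.0105
grip_force: 50.0
```

Emit:
arm_command --moves '[-0.9,-2.8,0,0,-0.9,-2.8,0,0,-0.9,-2.8,0,0,-0.9,-2.8,0,0,-0.9,-2.8,0,0,0,0,0,-3,0,0,0,-6,0,0,0,-6,0,0,0,-6,0,0,0,-6,0,0,0,-3,0,0,0,0]'

```text
time: 39.53
ee_pos: [0.5269, 0.2489, 0.2919]
eef_rot: [0.994, 0.112, -0.001, 0.0]
ft_force: [0.3, 0.2, -6.1]
width: 0.0105
grip_force: 50.0
```

Emit:
arm_command --moves '[0,0,0,0,0,0,0,0,0,0,0,0]'

```text
time: 39.78
ee_pos: [0.5274, 0.249, 0.2931]
eef_rot: [0.994, 0.11, -0.0, 0.0]
ft_force: [-0.3, 0.3, -6.1]
width: 0.0106
grip_force: 50.0
```

```bash
python3 st.py .5288 .285 .135; python3 g.py|head -14
```

```text
39.7833 [0.5274 0.249  0.2931] yaw 12.62 to go cm [ 0.93 -3.49 15.81] F [-0.3  0.3 -6.1] [-0.49  0.21 -0.03  1.46  0.01  1.47 -1.88]
[0.5274 0.249  0.2933] yaw 12.636053227784355
40 white 105 350 dark (np.int64(115), np.int64(152), 20) [ 12.82 -10.48  13.32]
52 white 108 349 dark (np.int64(118), np.int64(153), 23) [ 11.84 -10.16  13.32]
64 white 107 348 dark (np.int64(128), np.int64(146), 17) [ 10.84 -10.52  13.32]
76 white 107 347 dark (np.int64(128), np.int64(155), 23) [  9.82 -10.15  13.32]
88 white 107 346 dark (np.int64(126), np.int64(131), 6) [  8.79 -11.46  13.32]
100 white 108 345 dark (np.int64(123), np.int64(128), 6) [  7.73 -11.86  13.32]
112 white 160 344 dark  
124 white 161 344 dark  
136 white 162 343 dark (np.int64(243), np.int64(263), 21) [ 4.39 -0.   13.33]
148 white 163 342 dark (np.int64(242), np.int64(264), 23) [ 3.230e+00 -1.000e-02  1.333e+01]
160 white 164 341 dark (np.int64(242), np.int64(264), 23) [ 2.050e+00 -1.000e-02  1.333e+01]
172 white 165 340 dark (np.int64(242), np.int64(263), 22) [ 0.84 -0.06 13.33]
184 white 166 339 dark (np.int64(242), np.int64(263), 22) [-0.4  -0.06 13.33]
```

Emit:
arm_command --moves '[0.5,-1.8,0,0,0.4,-1.7,0,0,0,0,0,0,0,0,1,0,0,0,2,0,0,0,2,0,0,0,2,0,0,0,2,0,0,0,2,0,0,0,2,0,0,0,1,0,0,0,0,0]'

```text
time: 40.83
ee_pos: [0.5273, 0.2835, 0.1505]
eef_rot: [0.994, 0.11, -0.002, 0.001]
ft_force: [-0.6, -1.5, -4.5]
width: 0.0106
grip_force: 50.0
```

Emit:
arm_command --moves '[0,0,0.5,0,0,0,0.5,0,0,0,0.3,0,0,0,0.2,0,0,0,0,0,0,0,0,0]'

```text
time: 41.33
ee_pos: [0.5288, 0.2852, 0.1389]
eef_rot: [0.994, 0.111, 0.0, -0.0]
ft_force: [0.9, 0.1, -4.8]
width: 0.0104
grip_force: 50.0
```

Emit:
arm_command --moves '[0,0,0.2,0,0,0,0.2,0,0,0,0.1,0,0,0,0,0,0,0,0,0]'

```text
time: 41.75
ee_pos: [0.529, 0.285, 0.1344]
eef_rot: [0.994, 0.11, 0.0, -0.0]
ft_force: [-2.7, -3.0, 4.4]
width: 0.0106
grip_force: 50.0
```

Emit:
arm_command --moves '[0,0,0,0,0,0,0,0,0,0,0,0,0,0,0,0,0,0,0,0,0,0,0,0,0,0,0,0,0,0,0,0]' --fingers 100

```text
time: 42.42
ee_pos: [0.5287, 0.2852, 0.1335]
eef_rot: [0.994, 0.111, 0.0, -0.0]
ft_force: [0.3, -0.0, 0.1]
width: 0.056
grip_force: 0.0
```

Emit:
arm_command --moves '[0,0,0,0,0,0,0,0,0,0,-1,0,0,0,-3,0,0,0,-3,0,0,0,-2,0,0,0,0,0,0,0,0,0]'

```text
time: 43.08
ee_pos: [0.5292, 0.2855, 0.2254]
eef_rot: [0.994, 0.111, 0.001, -0.001]
ft_force: [-0.6, -0.5, -0.8]
width: 0.0869
grip_force: 0.0
```

```bash
python3 g.py
python3 - <<'E'
from h import *
# pipe/clip visibility not possible; guard top corners by wrist
snap('scene','s20');snap('side','d20')
E
```

```text
[0.5286 0.2852 0.2239] yaw 12.7033952832196
40 white 110 320 dark (np.int64(122), np.int64(185), 43) [11.73 -6.41  6.4 ]
52 white 113 319 dark (np.int64(125), np.int64(171), 30) [10.97 -7.12  6.4 ]
64 white 113 318 dark (np.int64(139), np.int64(178), 17) [10.2  -7.08  6.4 ]
76 white 113 318 dark (np.int64(136), np.int64(187), 34) [ 9.42 -6.45  6.4 ]
88 white 112 317 dark (np.int64(136), np.int64(181), 20) [ 8.62 -6.48  6.4 ]
100 white 112 316 dark (np.int64(133), np.int64(187), 9) [ 7.8  -7.65  6.4 ]
112 white 113 316 dark (np.int64(129), np.int64(136), 8) [ 6.96 -8.79  6.4 ]
124 white 114 315 dark (np.int64(119), np.int64(260), 24) [ 6.1  -4.08  6.4 ]
136 white 193 314 dark (np.int64(247), np.int64(260), 14) [ 5.23 -0.01  6.39]
148 white 193 314 dark (np.int64(247), np.int64(260), 14) [ 4.34 -0.01  6.39]
160 white 194 313 dark (np.int64(247), np.int64(260), 14) [ 3.43 -0.01  6.39]
172 white 195 312 dark (np.int64(248), np.int64(260), 13) [2.5  0.03 6.39]
184 white 195 405 dark (np.int64(248), np.int64(392), 52) [1.54 4.68 6.39]
196 white 196 413 dark (np.int64(248), np.int64(366), 50) [0.57 4.65 6.39]
208 white 196 308 dark (np.int64(248), np.int64(259), 12) [-0.43 -0.01  6.39]
220 white 197 308 dark (np.int64(248), np.int64(259), 12) [-1.44 -0.01  6.39]
232 white 198 308 dark (np.int64(248), np.int64(260), 13) [-2.49  0.03  6.39]
244 white 198 306 dark (np.int64(248), np.int64(260), 13) [-3.56  0.03  6.39]
```

Emit:
arm_command --moves '[0,0,-3,0,0,0,0,0,0,0,0,0,0,0,0,0]'

```text
time: 43.57
ee_pos: [0.5283, 0.285, 0.2526]
eef_rot: [0.994, 0.111, -0.001, 0.0]
ft_force: [0.0, 0.8, -1.6]
width: 0.0868
grip_force: 0.0
```

```bash
python3 -c "
from bench import r
print(r.close_job())"
```

```text
the job is handed in; nothing more can be done
None
```

I handed the job in at about 43.6 s of the 200 s; it returned no verdict. All three grey clips I found are snapped on in bays 2, 3 and 4, and the guard is back over the pipe, upright and square on the bench.

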